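# Open a fresh spindle tray and load the press magazine

## Task

Lift the empty top tray off the stack and set it down flat inside the rim of the steel return dock. Then take the two orange-capped spindles out of the tray that was underneath and drop them, orange cap up, into the two wells of the aluminium magazine, one in each. Leave the lower tray standing where it is with its two black-capped spindles, and do not disturb the other things on the bench.

Things in the scene. Friction and masses are not known exactly. Their poses are not given: they have to be found in the camera images.
- tray_top: empty upper tray, blue, loose, under 0.5 kg. Origin: centre of underside. Base 160 x 160 x 4 mm. End walls 6 mm thick at +-x, tops at z 95; +-y sides open with 14 mm high lips. Yellow carry bar in the middle: 76 mm long in x, 12 mm thick in y, z 56 to 72, on legs at x +-30; pinch it across y from above. Lugs at the walls' top corners reach 86.5 mm out in x and y, and up to z 103
- tray_low: lower tray, same shape as the upper, loose on the bench. Origin: centre of underside. The upper tray's underside lies on its end walls at z 95, inside its corner lugs (8 mm high, 2.5 mm play): lift straight up first. Four square pockets (21 mm inside, floor z 4, collars to z 26) at x +-38, y +-52 mm, each with an upright spindle; grip spindles across the tray's y
- spindle_a: steel spindle, a smooth rod 18 mm in diameter and 80 mm long, its top 12 mm a cap: orange. Origin: centre of its lower end; z runs up along the rod. It starts standing in one of the four pockets of the lower tray, under the upper tray
- spindle_b: steel spindle, a smooth rod 18 mm in diameter and 80 mm long, its top 12 mm a cap: orange. Origin: centre of its lower end; z runs up along the rod. It starts standing in one of the four pockets of the lower tray, under the upper tray
- dummy_a: steel spindle, a smooth rod 18 mm in diameter and 80 mm long, its top 12 mm a cap: black; this spindle stays in the lower tray. Origin: centre of its lower end; z runs up along the rod. It starts standing in one of the four pockets of the lower tray, under the upper tray
- dummy_b: steel spindle, a smooth rod 18 mm in diameter and 80 mm long, its top 12 mm a cap: black; this spindle stays in the lower tray. Origin: centre of its lower end; z runs up along the rod. It starts standing in one of the four pockets of the lower tray, under the upper tray
- dock_in (a point): centre of the inner floor (5 mm above the bench) of the return dock, a shallow square steel tray fixed to the bench: outside 190 x 190 mm, inside 180 x 180 mm, rim top 18 mm above the bench. Axes x, y along its sides. The blue tray fits with 10 mm play all round, any quarter turn
- well0 (a point): centre of the floor (9 mm above the bench) of one well of the magazine: a fixed aluminium holder on a dark plate 60 x 120 mm, with two square wells open at the top, 26 x 26 mm inside, 34 x 34 mm outside, mouths 39 mm above this point. The wells lie 64 mm apart along the magazine's y; this is the one at +y. Axes: the magazine's
- well1 (a point): the same for the other well, on the magazine's -y side
- lens_housing: bystander: black cube 50 mm with a round lens opening, loose. Origin: centre of its underside
- control_box: bystander: orange two-button box 75 x 120 x 50 mm (red buttons up to z 58), loose. Origin: centre of its underside, long side along y
- press_punch: bystander: conical steel press punch, 64 mm across the foot, 80 mm high, standing loose. Origin: centre of its underside
Things that resemble listed ones, but are neither listed nor needed, are in the scene too. What is shaped like the tray_top but brown or turquoise is not meant.

How it is judged (in metres and radians):
On the way, in this order (a step that is already met when the one before it is completed fails the run):
1. the empty top tray lies flat inside the return dock (horizontal distance between tray_top and dock_in below 0.02 m and z of tray_top in the frame of dock_in below 0.005 m and angle between tray_top's own z axis and vertical below 0.05 rad and linear speed of tray_top below 0.03 m/s), for 0.2 s.
2. after that, a first orange-capped spindle stands in a well of the magazine (((distance between spindle_a and well0 below 0.013 m and angle between spindle_a's own z axis and vertical below 0.3 rad) or (distance between spindle_a and well1 below 0.013 m and angle between spindle_a's own z axis and vertical below 0.3 rad) or (distance between spindle_b and well0 below 0.013 m and angle between spindle_b's own z axis and vertical below 0.3 rad) or (distance between spindle_b and well1 below 0.013 m and angle between spindle_b's own z axis and vertical below 0.3 rad))), for 0.2 s.
At the end, for the whole second after the job is handed in: Top tray flat (0.05 rad) on the dock floor, within 20 mm of its centre. Orange-capped spindles cap up (0.3 rad), one per well, foot within 13 mm of the well floor centre. Lower tray level, moved under 30 mm, black-capped spindles upright in its pockets. All at rest (all of step 1 and (((distance between spindle_a and well0 below 0.013 m and angle between spindle_a's own z axis and vertical below 0.3 rad) and (distance between spindle_b and well1 below 0.013 m and angle between spindle_b's own z axis and vertical below 0.3 rad)) or ((distance between spindle_a and well1 below 0.013 m and angle between spindle_a's own z axis and vertical below 0.3 rad) and (distance between spindle_b and well0 below 0.013 m and angle between spindle_b's own z axis and vertical below 0.3 rad))) and linear speed of each of spindle_a, spindle_b below 0.03 m/s and distance of tray_low from where it was at the start of the episode below 0.03 m and angle between tray_low's own z axis and vertical below 0.05 rad and distance between each of dummy_a, dummy_b and tray_low below 0.075 m and angle between each of dummy_a, dummy_b's own z axis and vertical below 0.3 rad and z of each of dummy_a, dummy_b in the frame of tray_low below 0.01 m); the robot touches nothing.
It fails at once if the lower tray tipped (over 0.2 rad) or shifted by more than 40 mm (angle between tray_low's own z axis and vertical above 0.2 rad or distance of tray_low from where it was at the start of the episode above 0.04 m).
It fails at once if a bystander (lens housing, control box, press punch) shifted by more than 30 mm or knocked over (distance of any of lens_housing, control_box, press_punch from where it was at the start of the episode above 0.03 m or angle between any of lens_housing, control_box, press_punch's own z axis and vertical above 0.3 rad).
It also fails if it takes over 72 s, if anything falls off the work surface, if the arm or the gripper's body presses on something with over 40 N, if the wrist force passes 120 N, or if a joint passes its speed limit or range.

## Robot

A 7-joint arm with a two-finger parallel gripper is mounted at the origin on the work surface. World frame = base frame: x ahead of the robot, y to its left, z up, the work surface at z = 0. Lengths are in mm, angles in rad, forces in N, time in s.
With the tool pointing down it reaches from about 400 to 875 mm from the base axis. Payload 4.4 kg.
Tool frame: the origin (TCP) lies between the finger pads; the fingertips stand 17 mm ahead of it and the grasp point (between the pads) lies 2 mm behind it; z points along the fingers, y is the line along which they close (so a half turn about z gives the same grasp; the last joint's range is limited). The gripper opens to 85 mm and grips with 20 to 120 N. Pads are 22 mm wide; open, the fingers measure 114 mm over their backs; the gripper's body (76 mm by 85 mm) begins 54 mm behind the grasp point. The pads swing forward as they close: fully open they stand 13 mm farther back than shut.
Start: joints at [1.189, 0.628, 0.038, 1.517, -0.027, 0.996, -0.02], TCP at [201.902, -617.862, 248.313] pointing down, gripper open.
Joint ranges: [-3.06, 3.06], [-0.37, 2.12], [-1.25, 1.32], [0.18, 2.47], [-1.1, 4.24], [0.23, 1.98], [-2.94, 2.94]. Speed limits (rad/s): [2.57, 2.57, 3.14, 3.14, 3.14, 3.14, 3.14].

## Interface

Orientations are given as [roll, pitch, yaw] about the fixed x, y, z axes, in that order (R = Rz(yaw) Ry(pitch) Rx(roll)).
In Python, from cell import sensors, get_image, ctrl gives the robot as it stands.
- The arm moves only by the tool send_rows, never from a script. Its argument "series" is a list of rows, each a list of 3 entries, a list of its own where there are three numbers: the finger opening in mm, from 0 to 85.4, then the shift along the world's x, y, z in units of 60 mm (1.0 is 60 mm), then the turn, a rotation vector about the world's x, y, z in units of 5 degrees (1.0 is 5 degrees). A call has 1 to 8 rows; each row shifts and turns the commanded pose from where the row before left it; what a row does not reach is not made up. A row lasts 1/8 s, in which the tool goes at most 62.5 mm and 10.7 degrees, less where a joint would pass 70% of its speed; a pose out of reach is approached as far as the arm can. A call is refused whole if a number of a shift passes 1 or a number of a turn 1, either way. A call with a gripper value outside its range is refused whole. The fingers move at their own pace and stop on an object; the grip force is fixed at half the most. Time passes only in rows, so rows that do not move let the fingers close. It gives the time, the measured TCP pose, the force, the opening and the grip force at its end, in the units of the state.
- sensors.read_state(): the state, without advancing time (a new reading comes with each control period).
- get_image(name): name is "side" or "top"; returns a dict with "img" (384x512x3 uint8, red, green, blue), "depth" (384x512 float32, mm along the optical axis (not along the pixel's ray), 0 where there is no reading), "vfov" (degrees; the focal length in pixels is half the picture's height over the tangent of half this angle, whatever the lens; pixels are square), "cx", "cy" (the principal point, pixels), "world_to_cam" (4x4, takes a point from world to camera coordinates). Camera axes: x right, y down, z forward; pixel columns grow to the right and rows downward; lengths in mm; the calibration is good to about 2 mm. A picture is of the moment at which its call begins.
- ctrl.finish_job(): hands the job in; it is judged then, once.
The state is a dict: "clock": time; "qpos": joint angles; "qd": joint speeds; "tau": joint torques, N m; "eef_pos": TCP position; "tool_rot": TCP orientation; "force": force on the tool from outside, world axes, zero at the start; "torque": the same for the moment, N m; "width": finger opening in mm; "gripper_force": force on a finger pad.
Only numpy, scipy, OpenCV 4.12 (cv2) and the standard library are available. Lean on these libraries where they do the work, as an engineer would, in place of code of your own. Each camera call takes 0.05 s, during which the arm holds its last target. There are 200 camera calls.

## Working session

There is one attempt and no reset: what is moved stays moved. The work goes in short steps, Python scripts to look and compute and a tool call to move; the robot and the scene stay as the last step left them, time stands still between calls to the robot, and variables do not carry over. Pictures are saved under pics/ and viewed, at most 10 in all, crops included, and the job is handed in when it is done.

Besides the shell and the picture viewer there is one more tool, called after "Call:" by a JSON object that holds its "fn" and its "kwargs". send_rows: Moves the arm, as the interface text tells. Its arguments: {"type":"object","properties":{"series":{"type":"array"}},"required":["series"]}

```bash
mkdir -p pics
cat > h.py <<'E'
import numpy as np, cv2
from cell import sensors, get_image, ctrl
def grab(n):
    d=get_image(n); np.savez(f'{n}.npz',**d); return d
def load(n): return dict(np.load(f'{n}.npz'))
def f(d): return d['img'].shape[0]/2/np.tan(np.radians(float(d['vfov']))/2)
def cloud(d):
    h,w=d['depth'].shape; u,v=np.meshgrid(np.arange(w),np.arange(h)); z=d['depth']
    P=np.stack([(u-d['cx'])/f(d)*z,(v-d['cy'])/f(d)*z,z],-1)
    T=np.linalg.inv(d['world_to_cam']); return P@T[:3,:3].T+T[:3,3]
def ray(d,u,v,z):
    T=np.linalg.inv(d['world_to_cam']); r=T[:3,:3]@np.array([(u-d['cx'])/f(d),(v-d['cy'])/f(d),1]); o=T[:3,3]
    return o+r*(z-o[2])/r[2]
def save(d,n): cv2.imwrite(f'pics/{n}.png',cv2.cvtColor(d['img'],cv2.COLOR_RGB2BGR))
E
python3 - <<'E'
from h import *
ims=[]
for n in('top','side'):
    d=grab(n); ims.append(d['img']); print(n,f(d),d['cx'],d['cy'],np.linalg.inv(d['world_to_cam']).round(2).tolist(),(d['depth']>0).mean())
    cv2.imwrite(f'pics/{n}0.png',cv2.resize(cv2.cvtColor(d['img'],cv2.COLOR_RGB2BGR),(800,600),interpolation=cv2.INTER_CUBIC))
s=sensors.read_state();print(s)
E
```

```text
top 455.7896586715195 252.2880984639048 192.92123836151444 [[-0.01, -0.99, 0.12, 340.1], [-1.0, 0.01, -0.02, -164.37], [0.02, -0.12, -0.99, 1428.28], [0.0, 0.0, 0.0, 1.0]] 0.9958750406901041
side 368.27266707595226 256.8170793045252 196.0978268611564 [[-0.98, -0.12, 0.14, 350.14], [-0.18, 0.67, -0.72, 670.13], [-0.01, -0.74, -0.68, 860.27], [0.0, 0.0, 0.0, 1.0]] 0.9959665934244791
{'clock': 0.1, 'qpos': array([ 1.18920315,  0.62923927,  0.0384311 ,  1.51825414, -0.02700179,
        0.99633137, -0.01999581]), 'qd': array([-1.03995521e-03, -3.62710694e-03,  1.82914839e-03, -2.82680177e-03,
        5.68258580e-04, -1.37652885e-03,  5.25092260e-05]), 'tau': array([ 3.12540476e-03, -5.64537299e+01,  1.23110946e+00, -1.93970811e+01,
        1.14830327e-02,  5.50280150e-03, -1.16463042e-05]), 'eef_pos': array([ 201.74276304, -617.33864232,  247.49452776]), 'tool_rot': array([-3.13987792e+00,  6.95462472e-06,  3.15807762e-01]), 'force': array([-0.40294225,  0.17827329,  0.77031255]), 'torque': array([-0.02849376, -0.01786954,  0.01009759]), 'gripper_force': 0.0, 'width': 85.59756449600998}
```

View pics/top0.png

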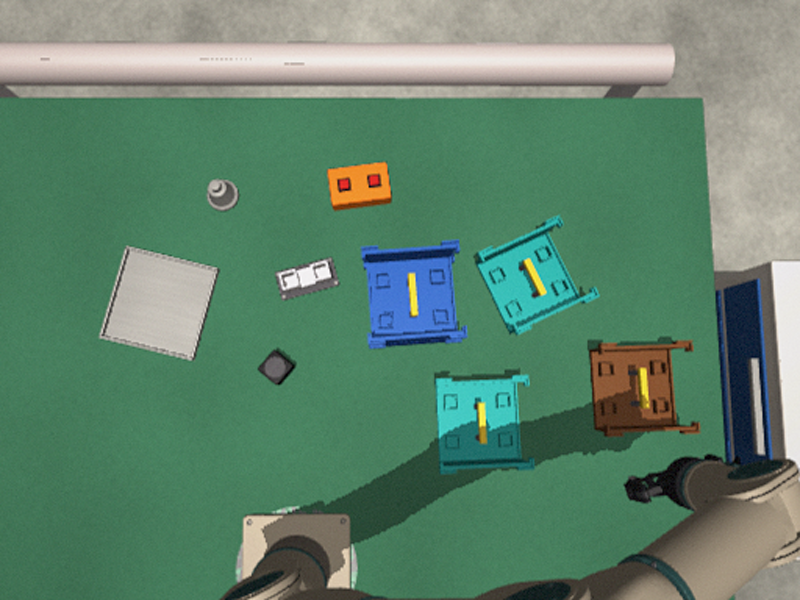

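View pics/side0.png

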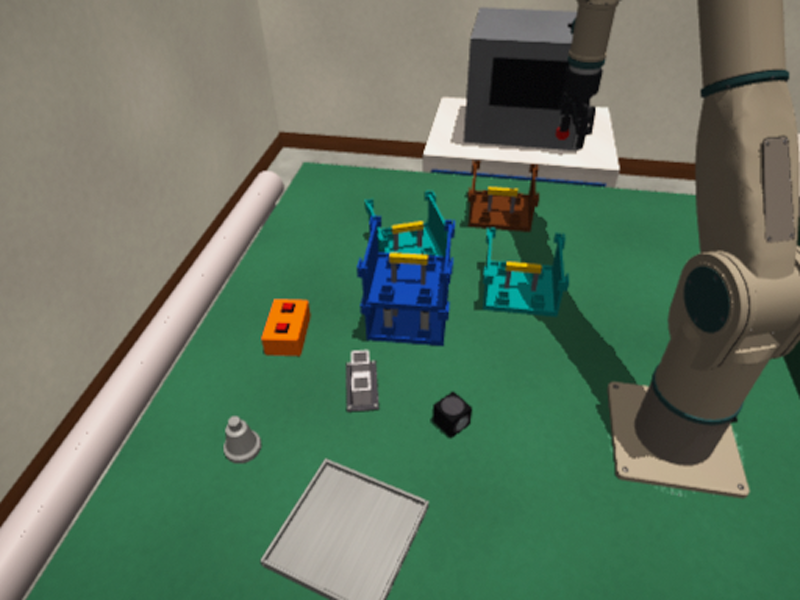

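The views (800x600 scale) show these tray candidates:
- Blue stack: top image (412,296), side image (408,270). It is double height, with spindles visible underneath.
- Turquoise trays: top (538,278) and (482,423).
- Brown tray: top (643,388).
- Blue cabinet off the bench: top (742,370).

I choose the blue stack. The dock is at top (159,303) and the magazine at top (307,278).

```bash
cat > m.py <<'E'
from h import *
k=512/800
def tri(a,pa,b,pb):
    M=[]
    for d,p in((a,pa),(b,pb)):
        K=np.array([[f(d),0,d['cx']],[0,f(d),d['cy']],[0,0,1]]); M.append(K@d['world_to_cam'][:3])
    X=cv2.triangulatePoints(M[0],M[1],np.float64(pa).reshape(2,1),np.float64(pb).reshape(2,1)).ravel(); return X[:3]/X[3]
def big(m,at):  # component nearest pixel
    n,l,s,c=cv2.connectedComponentsWithStats(m.astype(np.uint8)); 
    i=1+min(range(n-1),key=lambda j:np.hypot(*(c[j+1]-at))+(1e3 if s[j+1][4]<12 else 0)); return l==i
def rect(P): 
    (c,wh,a)=cv2.minAreaRect(P[:,:2].astype(np.float32)); return np.round(c,1),np.round(wh,1),round(a,1)
E
python3 - <<'E'
from m import *
D={n:load(n) for n in('top','side')}
at={'bar':{'top':(412,296),'side':(408,262)},'mag':{'top':(307,273),'side':(361,368)},'dock':{'top':(159,303),'side':(345,530)}}
for o in at:
    cen={}
    for n in D:
        d=D[n]; hsv=cv2.cvtColor(d['img'],cv2.COLOR_RGB2HSV); C=cloud(d); h,s,v=[hsv[...,i].astype(int) for i in range(3)]
        if o=='bar': m=(abs(h-26)<7)&(s>150)&(v>100); 
        elif o=='mag': m=(s<60)&(v>120)&(C[...,2]>40)&(C[...,2]<60)
        else: m=(s<60)&(v>80)
        p=np.array(at[o][n])*k
        if o=='mag':
            u,vv=np.meshgrid(np.arange(512),np.arange(384)); b=m&(np.hypot(u-p[0],vv-p[1])<30)
        else: b=big(m,p)
        P=C[b]; zz=np.percentile(P[:,2],[5,50,95]).round(1)
        if o=='bar': P=P[P[:,2]>np.percentile(P[:,2],95)-6]
        print(o,n,b.sum(),zz,rect(P),P.mean(0).round(1))
        cnt=cv2.findContours(b.astype(np.uint8),0,1)[0]; cnt=max(cnt,key=cv2.contourArea)
        box=cv2.boxPoints(cv2.minAreaRect(cnt)); cen[n]=np.argwhere(b)[:,::-1].mean(0); print('  px box',box.round(1).tolist(),cen[n].round(1))
    print('tri',tri(D['top'],cen['top'],D['side'],cen['side']).round(1))
d=D['top'];C=cloud(d)
hsv=cv2.cvtColor(d['img'],cv2.COLOR_RGB2HSV);b=(abs(hsv[...,0].astype(int)-112)<8)&(hsv[...,1]>120);b[:,:220]=0;b[:,310:]=0
for lo,hi in((180,215),(94,106),(190,200)):
    q=b&(C[...,2]>lo)&(C[...,2]<hi);print(lo,rect(C[q]),q.sum())
c=cv2.resize(cv2.cvtColor(d['img'],cv2.COLOR_RGB2BGR)[140:240,160:320],(800,500),interpolation=cv2.INTER_CUBIC)
s=D['side'];c2=cv2.resize(cv2.cvtColor(s['img'],cv2.COLOR_RGB2BGR)[130:270,200:310],(470,600),interpolation=cv2.INTER_CUBIC)
cv2.imwrite('pics/crop.png',np.hstack([cv2.resize(c,(480,300)),cv2.resize(c2,(235,300))]))
E
```

```text
bar top 102 [155.3 166.5 170.8] (array([ 509.4, -223.3]), array([71. ,  9.6]), 3.4) [ 507.6 -223.3  168. ]
  px box [[260.6000061035156, 176.0], [264.6000061035156, 175.6999969482422], [266.3999938964844, 201.0], [262.3999938964844, 201.3000030517578]] [263.6 188.2]
bar side 128 [155.6 164.7 168.1] (array([ 511.1, -220.4]), array([73.9, 17.2]), 1.6) [ 511.1 -219.4  165.8]
  px box [[248.8000030517578, 166.8000030517578], [249.10000610351562, 161.60000610351562], [273.1000061035156, 163.0], [272.79998779296875, 168.1999969482422]] [261.1 164.8]
tri [ 511.1 -223.   160.3]
mag top 126 [41.4 47.7 52.6] (array([567.5, -17.9]), array([35., 98.]), 15.3) [566.7 -18.9  47.5]
  px box [[198.10000610351562, 168.5], [208.89999389648438, 165.8000030517578], [211.6999969482422, 176.8000030517578], [200.89999389648438, 179.5]] [195.  175.5]
mag side 102 [45.  47.6 49.9] (array([567.1, -14.4]), array([33.5, 99.2]), 15.5) [566.8 -12.1  47.6]
  px box [[225.0, 241.0], [236.0, 241.0], [236.0, 250.0], [225.0, 250.0]] [229.9 237.5]
tri [568.3 -18.   39.6]
dock top 3820 [ 0.1  5.7 18.2] (array([471.9,  98.4]), array([574.8, 192.9]), 75.5) [517.2 274.9  12.1]
  px box [[62.5, 215.89999389648438], [77.5999984741211, 155.39999389648438], [140.1999969482422, 171.10000610351562], [125.0999984741211, 231.5]] [101.5 193.6]
dock side 6019 [ 2.2  5.  17.4] (array([501.4, 413.8]), array([242.4, 543.8]), 6.5) [518.6 278.1   9.5]
  px box [[165.5, 360.3999938964844], [199.3000030517578, 286.20001220703125], [275.20001220703125, 320.79998779296875], [241.3000030517578, 395.0]] [221.7 341.8]
tri [518.6 277.6   3.7]
180 (array([ 511.6, -223.9]), array([172.1, 171.5]), 3.9) 447
94 (array([ 511.1, -225.7]), array([171.3, 170.4]), 3.8) 2126
190 (array([ 511.6, -223.8]), array([172. , 171.5]), 4.0) 229
```

View pics/crop.png

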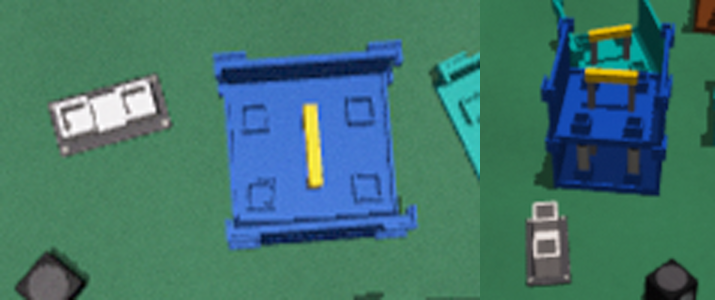

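Call:
{"fn": "send_rows", "kwargs": {"series": [[85,[0.2,0.3,0.1],[0,0,-0.2]],[85,[0.5,0.6,0.1],[0,0,-0.4]],[85,[0.5,0.7,0],[0,0,-0.4]],[85,[0.5,0.7,0],[0,0,-0.4]],[85,[0.5,0.7,0],[0,0,-0.4]],[85,[0.5,0.7,0],[0,0,-0.4]],[85,[0.5,0.7,0],[0,0,-0.3]],[85,[0.5,0.7,0],[0,0,-0.3]]]}}

```text
clock: 1.1
eef_pos: [424.6, -310.3, 260.1]
tool_rot: [-3.141, 0.0, 0.071]
force: [0.5, -0.1, 0.1]
width: 85.2
gripper_force: 0.0
```

Run:
```python
from m import *
D={n:load(n) for n in('top','side')}
at={'top':(101.5,193.6),'side':(221,341)}
for n,p in at.items():
    d=D[n]; hsv=cv2.cvtColor(d['img'],cv2.COLOR_RGB2HSV); C=cloud(d)
    m=(hsv[...,1]<60)&(C[...,2]>-5)&(C[...,2]<30)&(np.hypot(C[...,0]-518,C[...,1]-277)<150)
    P=C[m]; print(n,'all',rect(P)); 
    r=m&(C[...,2]>14); print(n,'rim',rect(C[r]),r.sum(), C[r][:,2].mean())
    cnt=max(cv2.findContours(m.astype(np.uint8),0,1)[0],key=cv2.contourArea)
    h=np.array([ray(d,*q[0],18) for q in cv2.convexHull(cnt)]);print('ray',rect(h))
```

```text
top all (array([518.2, 277.6]), array([200.8, 192.9]), 75.5)
top rim (array([518.7, 273.1]), array([192. , 189.3]), 75.6) 402 18.114388665535127
ray (array([517.1, 272.5]), array([195.2, 192.1]), 75.8)
side all (array([520.6, 270.5]), array([202.6, 198.9]), 75.9)
side rim (array([518.3, 276.9]), array([191. , 190.9]), 76.0) 627 17.18514332169669
ray (array([517. , 278.2]), array([194.2, 192.9]), 75.9)
```

Call:
{"fn": "send_rows", "kwargs": {"series": [[85,[0.5,0.5,0],[0,0,0]],[85,[0.5,0.5,0],[0,0,0]],[85,[0.42,0.45,0],[0,0,-0.05]],[85,[0,0,0],[0,0,0]]]}}

```text
clock: 1.6
eef_pos: [511.2, -221.3, 259.8]
tool_rot: [-3.14, -0.001, 0.073]
force: [-1.1, 0.4, 0.0]
width: 84.9
gripper_force: 0.0
```

Run:
```python
from m import *
print(sensors.read_state()['eef_pos'])
t=grab('top');s=grab('side')
a=cv2.cvtColor(t['img'],cv2.COLOR_RGB2BGR)[120:240,190:340];b=cv2.cvtColor(s['img'],cv2.COLOR_RGB2BGR)[80:220,190:340]
cv2.imwrite('pics/hover.png',np.hstack([cv2.resize(a,(400,400)),cv2.resize(b,(400,400))]))
```

```text
[ 511.22471486 -221.2728762   259.78502432]
```

View pics/hover.png

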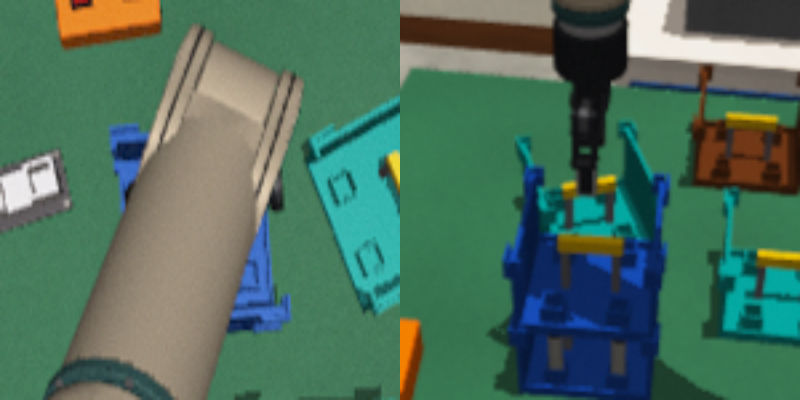

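The gripper hangs above the yellow bar: gripper at side (588,160), bar at (590,243), lined up along x. I'll descend and grip.

Call:
{"fn": "send_rows", "kwargs": {"series": [[85,[0,-0.03,-0.6],[0,0,0]],[85,[0,0,-0.6],[0,0,0]],[85,[0,0,-0.45],[0,0,0]],[85,[0,0,0],[0,0,0]],[20,[0,0,0],[0,0,0]],[0,[0,0,0],[0,0,0]],[0,[0,0,0],[0,0,0]],[0,[0,0,0],[0,0,0]]]}}

```text
clock: 2.7
eef_pos: [509.3, -225.7, 161.9]
tool_rot: [-3.14, -0.001, 0.067]
force: [-0.3, 6.1, 4.2]
width: 11.9
gripper_force: 3.7
```

Call:
{"fn": "send_rows", "kwargs": {"series": [[0,[0,-0.03,0],[0,0,0]],[0,[0,0,0],[0,0,0]],[0,[0,0,0.05],[0,0,0]],[0,[0,0,0.1],[0,0,0]],[0,[0,0,0.2],[0,0,0]],[0,[0,0,0.2],[0,0,0]],[0,[0,0,0.3],[0,0,0]]]}}

```text
clock: 3.58
eef_pos: [508.9, -229.4, 213.4]
tool_rot: [3.14, -0.0, 0.066]
force: [-0.4, -0.1, -3.3]
width: 10.7
gripper_force: 58.7
```

Call:
{"fn": "send_rows", "kwargs": {"series": [[0,[0,0.1,0.4],[0,0,0]],[0,[0,0.4,0.1],[0,0,-0.2]],[0,[0.02,0.7,0],[0,0,-0.5]],[0,[0.02,0.8,0],[0,0,-0.5]],[0,[0.02,0.8,0],[0,0,-0.5]],[0,[0.02,0.8,0],[0,0,-0.5]],[0,[0.02,0.8,0],[0,0,-0.5]],[0,[0.02,0.8,0],[0,0,-0.5]]]}}

```text
clock: 4.58
eef_pos: [517.0, 84.4, 243.5]
tool_rot: [-3.141, -0.002, -0.214]
force: [0.7, -0.7, -3.0]
width: 11.0
gripper_force: 58.8
```

Call:
{"fn": "send_rows", "kwargs": {"series": [[0,[0,0.8,0],[0,0,-0.4]],[0,[0,0.8,0],[0,0,0]],[0,[0,0.7,0],[0,0,0]],[0,[0,0.5,0],[0,0,0]],[0,[0,0.2,0],[0,0,0]],[0,[0,0,0],[0,0,0]]]}}

```text
clock: 5.32
eef_pos: [516.5, 263.2, 242.7]
tool_rot: [3.141, -0.001, -0.247]
force: [-0.7, -0.2, -5.0]
width: 10.7
gripper_force: 58.9
```

Run:
```python
from m import *
st=sensors.read_state();print(st['eef_pos'],st['tool_rot'],st['width'])
t=grab('top');s=grab('side')
a=cv2.cvtColor(t['img'],cv2.COLOR_RGB2BGR)[120:280,30:330];b=cv2.cvtColor(s['img'],cv2.COLOR_RGB2BGR)[130:384,130:330]
cv2.imwrite('pics/low.png',np.hstack([cv2.resize(a,(500,267)),cv2.resize(np.ascontiguousarray(b),(210,267))]))
C=cloud(t); hsv=cv2.cvtColor(t['img'],cv2.COLOR_RGB2HSV);h,ss,v=[hsv[...,i].astype(int) for i in range(3)]
near=np.hypot(C[...,0]-511,C[...,1]+224)<130
bl=near&(abs(h-112)<8)&(ss>120)
for lo,hi in((90,108),(-2,12)): q=bl&(C[...,2]>lo)&(C[...,2]<hi);print(lo,rect(C[q]),q.sum())
print('bar',rect(C[near&(abs(h-26)<7)&(ss>150)&(C[...,2]>66)]))
o=near&(h<18)&(ss>150)&(v>120)&(C[...,2]>50); n,l,st_,c=cv2.connectedComponentsWithStats(o.astype(np.uint8))
for i in range(1,n): print('cap',c[i].round(1),st_[i][4],np.median(C[l==i],0).round(1),ray(t,*c[i],84).round(1))
```

```text
[516.52096068 263.18246616 242.6507141 ] [ 3.14125354e+00 -7.41310042e-04 -2.46658669e-01] 10.69494248181947
90 (array([ 511.1, -224.8]), array([171.9, 171.7]), 3.9) 340
-2 (array([ 508.6, -224.6]), array([157.1, 159.8]), 4.1) 1705
bar (array([ 509.8, -224. ]), array([70.4,  9.6]), 3.6)
cap [278.7 178.4] 27 [ 551.2 -273.3   81.9] [ 550.2 -272.1   84. ]
cap [280.9 203.5] 25 [ 476.2 -277.6   83.4] [ 474.9 -277.4   84. ]
```

View pics/low.png

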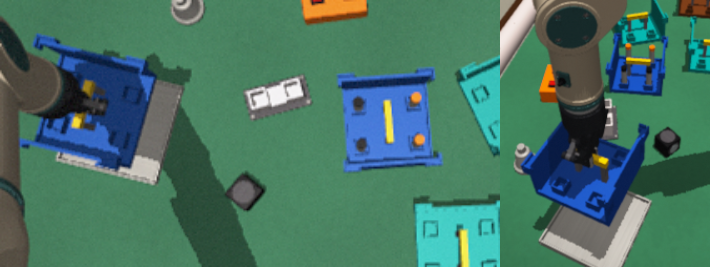

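The image shows the low tray with orange caps on its -y side at crop (415,98) and (418,140), and black caps at (358,103) and (361,145). The blue tray is held above the dock.

Call:
{"fn": "send_rows", "kwargs": {"series": [[0,[0,0.2,0],[0,0,0]],[0,[0,0,-0.6],[0,0,0]],[0,[0,0,-0.6],[0,0,0]],[0,[0,0,0],[0,0,0]]]}}

```text
clock: 5.92
eef_pos: [514.4, 274.5, 168.0]
tool_rot: [3.137, 0.005, -0.248]
force: [-0.9, -0.4, -2.9]
width: 10.5
gripper_force: 59.2
```

```bash
cat > tray.py <<'E'
from m import *
st=sensors.read_state();print(st['eef_pos'],st['tool_rot'],st['width'],st['force'])
for n in('top','side'):
    t=grab(n);C=cloud(t); hsv=cv2.cvtColor(t['img'],cv2.COLOR_RGB2HSV);h,ss,v=[hsv[...,i].astype(int) for i in range(3)]
    bl=(np.hypot(C[...,0]-518,C[...,1]-275)<140)&(abs(h-112)<9)&(ss>120)
    P=C[bl]; z0=np.percentile(P[:,2],1); 
    # base plane: RANSAC-ish by histogram peak then lstsq
    hh,e=np.histogram(P[:,2],40); zb=e[hh.argmax()]; B=P[abs(P[:,2]-zb-2)<7]
    A=np.c_[B[:,:2]-[518,275],np.ones(len(B))]; co=np.linalg.lstsq(A,B[:,2],rcond=None)[0]
    zt=np.percentile(P[:,2],99.5)
    print(n,len(P),'base top plane',co.round(3),'base rect',rect(B),'top',round(zt,1),rect(P[P[:,2]>zt-12]),'all',rect(P))
    yl=(np.hypot(C[...,0]-518,C[...,1]-275)<80)&(abs(h-26)<7)&(ss>150)
    if yl.sum()>5: print('bar',yl.sum(),rect(C[yl]))
E
python3 tray.py
```

```text
[514.42384652 274.47843907 167.99058005] [ 3.13726219  0.0046396  -0.24768412] 10.47683970962539 [-0.86191247 -0.43651989 -2.94326252]
top 2708 base top plane [-5.00000e-03 -5.00000e-03  1.05822e+02] base rect (array([516.4, 272.9]), array([161.8, 154. ]), 75.9) top 292.4 (array([511.4, 250.3]), array([25.2, 71.1]), 76.6) all (array([520.7, 284.9]), array([200.2, 172.4]), 75.8)
bar 91 (array([512.2, 257. ]), array([45.7, 72.9]), 74.6)
side 5179 base top plane [-5.00000e-03  0.00000e+00  1.06697e+02] base rect (array([516.9, 278.3]), array([157.9, 155.5]), 75.7) top 265.2 (array([498.6, 303.4]), array([101.9,  21.5]), 4.0) all (array([519.4, 276.5]), array([174.8, 174.4]), 75.9)
bar 131 (array([512.6, 263.4]), array([62. , 58.8]), 2.5)
```

Call:
{"fn": "send_rows", "kwargs": {"series": [[0,[0.03,0,-0.5],[0,0,0]],[0,[0,0,-0.5],[0,0,0]],[0,[0,0,-0.3],[0,0,0]],[0,[0,0,-0.1],[0,0,0]],[0,[0,0,0],[0,0,0]]]}}

```text
clock: 6.65
eef_pos: [518.7, 275.8, 87.0]
tool_rot: [-3.141, -0.001, -0.247]
force: [-0.1, 0.2, -4.2]
width: 11.0
gripper_force: 59.2
```

```bash
python3 tray.py
```

```text
[518.72787233 275.81235898  86.99234669] [-3.14076641e+00 -9.71085491e-04 -2.47205200e-01] 11.0492575572911 [-0.13524304  0.1591581  -4.16506898]
top 2403 base top plane [ 1.0000e-03 -4.0000e-03  2.4411e+01] base rect (array([522.9, 273.9]), array([161.2, 148.8]), 75.8) top 220.3 (array([515.2, 252.3]), array([27.5, 72.8]), 75.9) all (array([526.5, 274.1]), array([178.6, 180.7]), 75.8)
bar 77 (array([516.7, 259.3]), array([40.4, 72.4]), 75.4)
side 4561 base top plane [-4.0000e-03  2.0000e-03  2.4297e+01] base rect (array([518.5, 273.3]), array([169.4, 155.7]), 75.9) top 191.0 (array([498.5, 296.3]), array([103.9,  21.1]), 13.7) all (array([544.2, 268.7]), array([179.9, 221.2]), 75.7)
bar 111 (array([502.6, 277.8]), array([61.6, 43.1]), 58.6)
```

Call:
{"fn": "send_rows", "kwargs": {"series": [[0,[-0.03,0,-0.05],[0,0,0]],[0,[0,0,-0.07],[0,0,0]],[0,[0,0,-0.06],[0,0,0]],[0,[0,0,-0.04],[0,0,0]],[0,[0,0,0],[0,0,0]]]}}

```text
clock: 7.38
eef_pos: [516.2, 275.4, 72.8]
tool_rot: [3.141, 0.0, -0.247]
force: [-0.1, -0.1, -4.0]
width: 10.3
gripper_force: 59.2
```

Call:
{"fn": "send_rows", "kwargs": {"series": [[0,[0,0,-0.03],[0,0,0]],[0,[0,0,0],[0,0,0]]]}}

```text
clock: 7.62
eef_pos: [516.5, 275.6, 72.1]
tool_rot: [-3.141, -0.0, -0.247]
force: [-1.4, 0.0, 3.5]
width: 10.8
gripper_force: 60.3
```

Call:
{"fn": "send_rows", "kwargs": {"series": [[25,[0,0,0],[0,0,0]],[45,[0,0,0],[0,0,0]],[45,[0,0,0],[0,0,0]],[45,[0,0,0.3],[0,0,0]],[45,[0,0,0.7],[0,0,0]],[45,[0,0,0.8],[0,0,0]],[45,[0,0,0.5],[0,0,0]]]}}

```text
clock: 8.5
eef_pos: [517.3, 275.9, 213.1]
tool_rot: [-3.139, -0.003, -0.247]
force: [-0.9, 0.7, -1.2]
width: 44.8
gripper_force: 0.0
```

Call:
{"fn": "send_rows", "kwargs": {"series": [[45,[0,-0.5,0.4],[0,0,0.4]],[45,[0,-0.9,0],[0,0,0.5]],[45,[0,-0.9,0],[0,0,0.5]],[45,[0,-0.9,0],[0,0,0.5]],[45,[0,-0.9,0],[0,0,0.5]],[45,[0,-0.9,0],[0,0,0.5]],[45,[0,-0.6,0],[0,0,0.5]],[45,[0,0,0],[0,0,0.2]]]}}

```text
clock: 9.5
eef_pos: [516.2, -64.5, 234.6]
tool_rot: [3.14, -0.001, 0.061]
force: [-0.5, -0.7, 0.5]
width: 45.0
gripper_force: 0.0
```

```bash
python3 tray.py
cat > mag.py <<'E'
from m import *
# wells: white top ring pixels (tops z~48), both views
for n in('top','side'):
    d=load(n);C=cloud(d);hsv=cv2.cvtColor(d['img'],cv2.COLOR_RGB2HSV)
    m=(C[...,2]>41)&(C[...,2]<54)&(np.hypot(C[...,0]-567,C[...,1]+16)<70)&(hsv[...,1]<70)
    P=C[m];print(n,m.sum(),'depth rect',rect(P),np.median(P[:,2]).round(1))
    cn=np.vstack(cv2.findContours(m.astype(np.uint8),0,1)[0]) if m.any() else None
    h=np.array([ray(d,*q[0],48) for q in cv2.convexHull(cn)]);print('  ray rect',rect(h))
E
python3 mag.py
```

```text
[516.16832031 -64.48636486 234.57704421] [ 3.13956871e+00 -1.48719284e-03  6.11734990e-02] 44.99830427627214 [-0.4985223  -0.7212562   0.48272537]
top 2790 base top plane [ 0.    -0.     9.826] base rect (array([517.5, 287.8]), array([187.7, 165. ]), 75.6) top 110.9 (array([519.7, 274. ]), array([175.6, 170.8]), 75.8) all (array([520.7, 283.6]), array([194.8, 173.5]), 75.7)
bar 116 (array([518.7, 273. ]), array([14. , 72.5]), 77.6)
side 5276 base top plane [-2.000e-03 -2.000e-03  9.633e+00] base rect (array([518.6, 272.5]), array([169.5, 161. ]), 76.0) top 109.0 (array([519.7, 276.2]), array([175.4, 174.2]), 76.0) all (array([519.5, 276. ]), array([176.2, 174.2]), 75.8)
bar 233 (array([515.5, 262.5]), array([43.6, 75.9]), 75.7)
top 0 depth rect (array([0., 0.]), array([0., 0.]), 0.0) nan
  return _methods._mean(a, axis=axis, dtype=dtype,
  ret = ret.dtype.type(ret / rcount)
Traceback (most recent call last):
  File "mag.py", line 8, in <module>
    h=np.array([ray(d,*q[0],48) for q in cv2.convexHull(cn)]);print('  ray rect',rect(h))
                                         ~~~~~~~~~~~~~~^^^^
cv2.error: OpenCV(4.12.0) /io/opencv/modules/imgproc/src/convhull.cpp:143: error: (-215:Assertion failed) total >= 0 && (depth == CV_32F || depth == CV_32S) in function 'convexHull'
```

Call:
{"fn": "send_rows", "kwargs": {"series": [[45,[0.1,-0.6,0],[0,0,0.05]],[45,[0.1,-0.8,0],[0,0,0]],[45,[0.1,-0.8,0],[0,0,0]],[45,[0.1,-0.7,-0.2],[0,0,0]],[45,[0.1,-0.5,-0.4],[0,0,0]],[45,[0.08,-0.08,-0.5],[0,0,0]],[45,[0,0,0],[0,0,0]]]}}

```text
clock: 10.48
eef_pos: [550.5, -267.0, 165.5]
tool_rot: [-3.139, 0.004, 0.073]
force: [-0.3, 0.9, 0.4]
width: 44.9
gripper_force: 0.0
```

```bash
python3 - <<'E'
from m import *
grab('top');t=grab('side');print(sensors.read_state()['eef_pos'])
C=cloud(t); hsv=cv2.cvtColor(t['img'],cv2.COLOR_RGB2HSV);h,ss,v=[hsv[...,i].astype(int) for i in range(3)]
o=(np.hypot(C[...,0]-511,C[...,1]+224)<130)&(h<18)&(ss>150)&(v>100)&(C[...,2]>50); n,l,st_,c=cv2.connectedComponentsWithStats(o.astype(np.uint8))
for i in range(1,n): print('cap',c[i].round(1),st_[i][4],np.median(C[l==i],0).round(1),ray(t,*c[i],80).round(1))
cv2.imwrite('pics/sp.png',cv2.resize(cv2.cvtColor(t['img'],cv2.COLOR_RGB2BGR)[80:240,190:350],(600,600),interpolation=cv2.INTER_CUBIC))
E
python3 mag.py
```

```text
[ 551.92703698 -267.39937126  168.01211811]
cap [251.7 174. ] 21 [ 551.5 -266.6   82.9] [ 552.3 -270.8   80. ]
cap [274.2 175.4] 25 [ 476.3 -271.8   82.2] [ 476.8 -276.    80. ]
top 123 depth rect (array([567.1, -17.8]), array([35.4, 97.9]), 15.6) 48.5
  ray rect (array([566.6, -17.9]), array([35.6, 97.6]), 15.2)
side 144 depth rect (array([567. , -14.2]), array([ 33.5, 100.3]), 15.6) 47.0
  ray rect (array([566.5, -12.1]), array([ 33.5, 102.8]), 15.5)
```

View pics/sp.png

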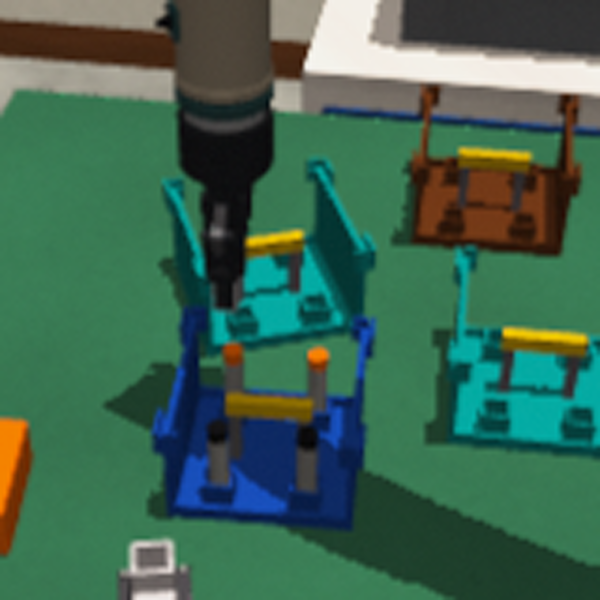

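Side view: the fingers hang at (225,290) just above the far-left orange cap at (233,352). The second orange cap is at (318,357), and the black ones are at (217,432) and (307,437).

Call:
{"fn": "send_rows", "kwargs": {"series": [[45,[0,-0.09,-0.3],[0,0,0]],[45,[0,0,-0.5],[0,0,0]],[45,[0,0,-0.5],[0,0,0]],[45,[0,0,-0.4],[0,0,0]],[45,[0,0,0],[0,0,0]]]}}

```text
clock: 11.2
eef_pos: [549.9, -273.8, 63.7]
tool_rot: [-3.14, 0.003, 0.072]
force: [0.2, 0.3, 0.8]
width: 44.9
gripper_force: 0.0
```

Call:
{"fn": "send_rows", "kwargs": {"series": [[24,[0.02,0,0],[0,0,0]],[5,[0,0,0],[0,0,0]],[5,[0,0,0],[0,0,0]],[5,[0,0,0],[0,0,0]],[5,[0,0,0],[0,0,0]]]}}

```text
clock: 11.82
eef_pos: [553.4, -274.8, 66.6]
tool_rot: [3.141, -0.002, 0.072]
force: [1.2, 0.5, 6.4]
width: 16.0
gripper_force: 58.7
```

Call:
{"fn": "send_rows", "kwargs": {"series": [[5,[0,0,0.2],[0,0,0]],[5,[0,0,0.4],[0,0,0]],[5,[0,0,0.5],[0,0,0]],[5,[0,0,0.6],[0,0,0]],[5,[0,0,0.4],[0,0,0]]]}}

```text
clock: 12.45
eef_pos: [552.4, -275.1, 193.5]
tool_rot: [3.14, -0.001, 0.071]
force: [0.2, 0.3, -1.0]
width: 16.4
gripper_force: 58.5
```

```bash
cat > sp.py <<'E'
from m import *
st=sensors.read_state();e=st['eef_pos'];print(e,st['tool_rot'],st['width'])
# held cap seen in both views; low tray state
for n in('top','side'):
    t=grab(n);C=cloud(t); hsv=cv2.cvtColor(t['img'],cv2.COLOR_RGB2HSV);h,ss,v=[hsv[...,i].astype(int) for i in range(3)]
    o=(h<18)&(ss>150)&(v>80)&(C[...,2]>e[2]-10)&(np.hypot(C[...,0]-e[0],C[...,1]-e[1])<40)
    print(n,'held cap',o.sum(),np.median(C[o],0).round(1) if o.any() else '')
    g=(ss<70)&(np.hypot(C[...,0]-e[0],C[...,1]-e[1])<40)&(C[...,2]<e[2]-22)&(C[...,2]>e[2]-75)
    if g.sum()>5:
        P=C[g]; z=P[:,2]; 
        print('  rod z',np.percentile(z,[2,98]).round(1),'fit x',np.polyfit(z-e[2],P[:,0],1).round(3),'y',np.polyfit(z-e[2],P[:,1],1).round(3),g.sum())
    near=np.hypot(C[...,0]-511,C[...,1]+224)<130
    q=near&(abs(h-112)<8)&(ss>120)&(C[...,2]>90)&(C[...,2]<108)
    print('  low tray',rect(C[q]),q.sum())
E
python3 sp.py
```

```text
[ 552.36248505 -275.11514865  193.4766465 ] [ 3.14047520e+00 -1.28186721e-03  7.10889113e-02] 16.417314695958577
top held cap 0 
  low tray (array([ 529.1, -239.1]), array([237.4,  66.7]), 49.9) 107
side held cap 0 
  rod z [139.4 170.4] fit x [6.30000e-02 5.53948e+02] y [ 8.00000e-03 -2.65881e+02] 39
  low tray (array([ 511.9, -220.9]), array([172.3, 180.6]), 3.6) 239
```

Call:
{"fn": "send_rows", "kwargs": {"series": [[5,[0,0.4,0],[0,0,0]],[5,[0.02,0.8,0],[0,0,0]],[5,[0.02,0.8,0],[0,0,0]],[5,[0.02,0.8,0],[0,0,0]],[5,[0.02,0.8,0],[0,0,0]],[5,[0.02,0.7,0],[0,0,0]],[5,[0,0.4,0],[0,0,0]],[5,[0,0.1,0],[0,0,0]]]}}

```text
clock: 13.55
eef_pos: [557.5, 15.3, 190.4]
tool_rot: [-3.141, 0.002, 0.075]
force: [0.8, -0.3, -1.0]
width: 15.9
gripper_force: 58.6
```

Call:
{"fn": "send_rows", "kwargs": {"series": [[5,[0,0.03,-0.5],[0,0,0]],[5,[0,0,-0.4],[0,0,0]],[5,[0,0,0],[0,0,0]]]}}

```text
clock: 13.92
eef_pos: [556.5, 13.4, 135.4]
tool_rot: [3.141, 0.005, 0.07]
force: [0.4, 0.9, -1.5]
width: 15.8
gripper_force: 58.6
```

```bash
python3 sp.py
python3 - <<'E'
from m import *
t=load('top');s=load('side')
a=cv2.cvtColor(t['img'],cv2.COLOR_RGB2BGR)[140:220,150:250];b=cv2.cvtColor(s['img'],cv2.COLOR_RGB2BGR)[180:270,190:280]
cv2.imwrite('pics/well.png',np.hstack([cv2.resize(a,(400,400)),cv2.resize(b,(400,400),interpolation=cv2.INTER_CUBIC)]))
E
```

```text
[556.4704439   13.40155154 135.38963769] [3.14063822 0.0049901  0.06956152] 15.75573946545441
top held cap 0 
  rod z [ 70.5 109. ] fit x [-4.50000e-02  5.47304e+02] y [1.000e-03 8.607e+00] 11
  low tray (array([ 511.3, -224.7]), array([172. , 171.4]), 3.8) 338
side held cap 0 
  rod z [ 74.1 112.4] fit x [1.90000e-02 5.56183e+02] y [1.5000e-02 2.2737e+01] 60
  low tray (array([ 510. , -219.9]), array([170.2, 176.4]), 4.3) 152
```

View pics/well.png

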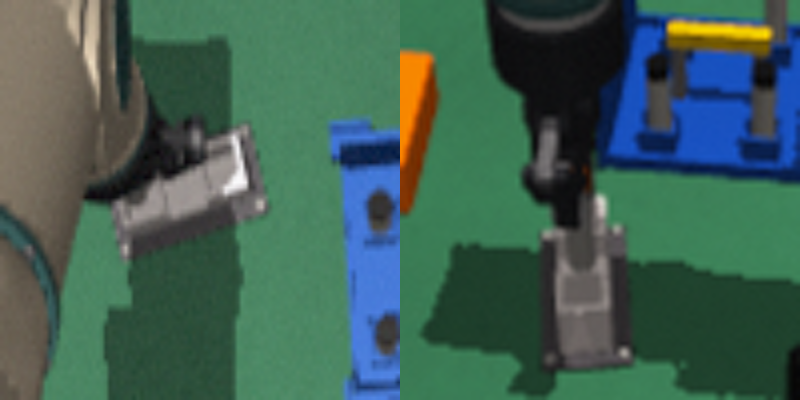

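Side: the rod's foot at (580,265) is just above well0's mouth at (583,290). I'll nudge about +2 mm in x and lower partway.

Call:
{"fn": "send_rows", "kwargs": {"series": [[5,[0.04,0.02,-0.15],[0,0,0]],[5,[0,0,0],[0,0,0]],[5,[0,0,0],[0,0,0]]]}}

```text
clock: 14.4
eef_pos: [560.8, 16.3, 128.6]
tool_rot: [3.142, -0.0, 0.071]
force: [-0.2, -0.1, -0.9]
width: 16.2
gripper_force: 58.6
```

```bash
python3 sp.py
python3 - <<'E'
from m import *
s=load('side');b=cv2.cvtColor(s['img'],cv2.COLOR_RGB2BGR)[200:270,210:260]
t=load('top');a=cv2.cvtColor(t['img'],cv2.COLOR_RGB2BGR)[150:220,170:220]
cv2.imwrite('pics/well2.png',np.hstack([cv2.resize(a,(400,560)),cv2.resize(b,(400,560),interpolation=cv2.INTER_CUBIC)]))
E
```

```text
[560.843406    16.33222447 128.57307117] [ 3.14155203e+00 -4.03013317e-04  7.14306338e-02] 16.16895675904822
top held cap 0 
  rod z [ 65.9 102.6] fit x [-2.30000e-02  5.52757e+02] y [-0.022 11.79 ] 11
  low tray (array([ 511.3, -224.7]), array([173.5, 170.2]), 3.4) 335
side held cap 0 
  rod z [ 66.1 102.8] fit x [-5.50000e-02  5.56341e+02] y [7.0000e-03 2.5164e+01] 57
  low tray (array([ 510.2, -219.9]), array([171., 178.]), 4.5) 171
```

View pics/well2.png

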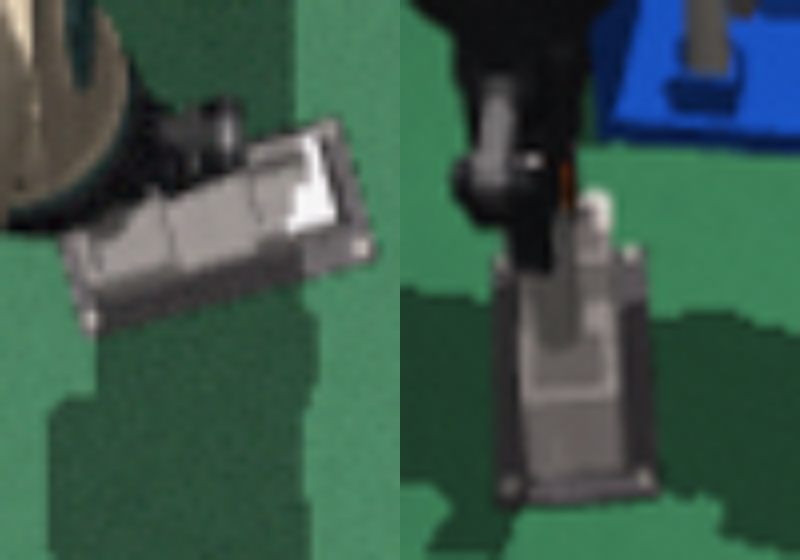

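I have now viewed 8 pictures. The rod foot's centre is at (560,345) and the well mouth's centre at about (571,360), so the rod sits about 2-3 mm too far in +x. I'll correct that and insert.

Call:
{"fn": "send_rows", "kwargs": {"series": [[5,[-0.04,-0.02,0],[0,0,0]],[5,[0,0,-0.2],[0,0,0]],[5,[0,0,-0.15],[0,0,0]],[5,[0,0,0],[0,0,0]]]}}

```text
clock: 15.0
eef_pos: [557.4, 15.1, 106.1]
tool_rot: [-3.142, 0.002, 0.072]
force: [0.2, 0.1, -1.8]
width: 16.4
gripper_force: 58.6
```

Run:
```python
from m import *
for i in range(4): s=grab('side');st=sensors.read_state();print(st['eef_pos'].round(1),st['force'].round(1))
# row profile across the rod just above mouth and across the mouth
g=cv2.cvtColor(s['img'],cv2.COLOR_RGB2GRAY)
for r in range(230,252,2): print(r,g[r,222:242])
```

```text
[557.9  15.1 106.6] [-0.2 -0.1 -0.3]
[558.2  15.2 107. ] [ 0.3 -0.1 -1. ]
[558.4  15.1 107.3] [ 0.1  0.2 -1.3]
[558.5  15.1 107.4] [-0.5 -0.2 -0.4]
230 [ 32  34  31  21  17  15  16  14  21  24  41  45  95 130 113 108 127 120
  99 100]
232 [ 13  15  16  15  14  14  13  16  21  58  50  54 107 123  98  83 120 112
  91  99]
234 [55 59 49 26 14 15 17 14 42 67 62 86 97 96 84 81 85 86 84 99]
236 [67 51 55 36 15 19 17 14 36 65 65 79 94 97 87 83 84 85 88 99]
238 [ 44  42  50  50  39  31  24  20  36  65  67  90 124 137 112  78  53  44
  53  92]
240 [ 42  42  51  97 131 109  77  69  70  69  65  87 124 138 116  67  43  43
  45  49]
242 [ 43  42  59 119 120  90  71  68  69  70  67  66  90 119 112  68  43  42
  47  48]
244 [ 43  42  58 120 115  88  73  68  69  69  67  64  89 116 125  77  43  42
  44  46]
246 [ 43  42  51 117 114  94  77  69  69  69  67  67  88 109 125  80  42  42
  43  38]
248 [ 43  41  42 116 119 110 104  99 103 104 105 112 120 126 132  85  45  43
  42  45]
250 [ 44  42  42  93 109 109 105 103 102  97  96  95  96  97  97  68  45  43
  43  45]
```

Call:
{"fn": "send_rows", "kwargs": {"series": [[5,[0,0,-0.12],[0,0,0]],[5,[0,0,-0.12],[0,0,0]],[5,[0,0,0],[0,0,0]]]}}

```text
clock: 15.58
eef_pos: [557.6, 15.1, 92.1]
tool_rot: [-3.142, 0.002, 0.071]
force: [0.6, -0.3, -1.5]
width: 16.2
gripper_force: 58.6
```

Foot at about 31 mm, inside the mouth with no contact force. I'll continue down.

Call:
{"fn": "send_rows", "kwargs": {"series": [[5,[0,0,-0.15],[0,0,0]],[5,[0,0,-0.1],[0,0,0]],[5,[0,0,-0.03],[0,0,0]],[5,[0,0,0],[0,0,0]]]}}

```text
clock: 16.08
eef_pos: [558.2, 15.1, 75.9]
tool_rot: [3.142, 0.0, 0.071]
force: [0.1, -0.9, -0.4]
width: 16.1
gripper_force: 58.6
```

Call:
{"fn": "send_rows", "kwargs": {"series": [[5,[0,0,-0.06],[0,0,0]],[5,[0,0,0],[0,0,0]],[25,[0,0,0],[0,0,0]],[40,[0,0,0],[0,0,0]],[40,[0,0,0],[0,0,0]],[40,[0,0,0.3],[0,0,0]],[40,[0,0,0.6],[0,0,0]],[40,[0,0,0.7],[0,0,0]]]}}

```text
clock: 17.08
eef_pos: [558.0, 15.1, 170.3]
tool_rot: [-3.142, 0.0, 0.071]
force: [-0.1, 0.8, 0.2]
width: 40.1
gripper_force: 0.0
```

Call:
{"fn": "send_rows", "kwargs": {"series": [[45,[-0.2,-0.4,0.3],[0,0,0]],[45,[-0.2,-0.8,0],[0,0,0]],[45,[-0.2,-0.8,0],[0,0,0]],[45,[-0.2,-0.8,0],[0,0,0]],[45,[-0.2,-0.8,0],[0,0,0]],[45,[-0.2,-0.7,0],[0,0,0]],[45,[-0.1,-0.5,0],[0,0,0]],[45,[0,0,0],[0,0,0]]]}}

```text
clock: 18.08
eef_pos: [479.3, -276.3, 187.8]
tool_rot: [3.139, -0.001, 0.066]
force: [0.0, 0.3, 0.1]
width: 45.0
gripper_force: 0.0
```

```bash
cat > chk.py <<'E'
from m import *
print(sensors.read_state()['eef_pos'].round(1))
for n in('top','side'):
    t=grab(n);C=cloud(t); hsv=cv2.cvtColor(t['img'],cv2.COLOR_RGB2HSV);h,ss,v=[hsv[...,i].astype(int) for i in range(3)]
    o=(h<18)&(ss>150)&(v>80)&(C[...,2]>60)&(C[...,2]<110); k,l,s_,c=cv2.connectedComponentsWithStats(o.astype(np.uint8))
    for i in range(1,k):
        P=C[l==i]; m=np.median(P,0)
        if s_[i][4]>4 and abs(m[1]+100)<250: print(n,'cap',c[i].round(1),s_[i][4],m.round(1),'ztop',np.percentile(P[:,2],95).round(1))
    q=(np.hypot(C[...,0]-511,C[...,1]+224)<130)&(abs(h-112)<8)&(ss>120)&(C[...,2]>90)&(C[...,2]<108)
    print('  low tray',rect(C[q]),q.sum())
E
python3 chk.py
```

```text
[ 479.3 -276.3  187.8]
top cap [239.3 114.5] 15 [ 755.8 -154.4   61.4] ztop 64.9
top cap [219.5 117.8] 12 [742.2 -94.3  61.6] ztop 64.9
top cap [182.8 176.8] 29 [555.7  12.9  87.4] ztop 91.9
  low tray (array([ 509.7, -213. ]), array([172.2, 147. ]), 3.2) 186
side cap [274.1 175.7] 26 [ 476.5 -272.2   82.5] ztop 85.3
side cap [229.8 236.8] 36 [557.2  19.5  88.1] ztop 90.7
  low tray (array([ 511.2, -220.1]), array([171.1, 176.2]), 3.7) 231
```

The first spindle is in well0, with its cap top at about 90 mm. Now the second one.

Call:
{"fn": "send_rows", "kwargs": {"series": [[45,[-0.05,-0.02,-0.4],[0,0,0]],[45,[0,0,-0.6],[0,0,0]],[45,[0,0,-0.6],[0,0,0]],[45,[0,0,-0.4],[0,0,0]],[45,[0,0,0],[0,0,0]]]}}

```text
clock: 18.8
eef_pos: [476.9, -271.6, 65.4]
tool_rot: [-3.139, 0.003, 0.074]
force: [0.2, -0.3, -0.3]
width: 44.7
gripper_force: 0.0
```

Call:
{"fn": "send_rows", "kwargs": {"series": [[45,[0,0,0],[0,0,0]],[45,[0,0,0],[0,0,0]]]}}

```text
clock: 19.05
eef_pos: [478.3, -274.1, 67.9]
tool_rot: [3.14, -0.002, 0.072]
force: [0.4, 0.4, -1.0]
width: 45.1
gripper_force: 0.0
```

Call:
{"fn": "send_rows", "kwargs": {"series": [[45,[-0.02,-0.05,-0.03],[0,0,0]],[24,[0,0,0],[0,0,0]],[5,[0,0,0],[0,0,0]],[5,[0,0,0],[0,0,0]],[5,[0,0,0],[0,0,0]],[5,[0,0,0],[0,0,0]]]}}

```text
clock: 19.8
eef_pos: [476.2, -277.5, 65.0]
tool_rot: [3.141, -0.0, 0.071]
force: [-1.4, -1.0, 4.4]
width: 16.2
gripper_force: 58.4
```

Call:
{"fn": "send_rows", "kwargs": {"series": [[5,[0,0,0.2],[0,0,0]],[5,[0,0,0.4],[0,0,0]],[5,[0,0,0.5],[0,0,0]],[5,[0,0,0.6],[0,0,0]],[5,[0,0,0.4],[0,0,0]],[5,[0,0,0],[0,0,0]]]}}

```text
clock: 20.55
eef_pos: [477.2, -277.1, 192.5]
tool_rot: [3.14, -0.003, 0.072]
force: [0.6, -0.3, -2.5]
width: 16.5
gripper_force: 58.7
```

Call:
{"fn": "send_rows", "kwargs": {"series": [[5,[0.2,0.4,0],[0,0,0]],[5,[0.3,0.7,0],[0,0,0]],[5,[0.3,0.8,0],[0,0,0]],[5,[0.3,0.8,0],[0,0,0]],[5,[0.3,0.7,0],[0,0,0]],[5,[0.25,0.45,0],[0,0,0]],[5,[0,0,0],[0,0,0]],[5,[0,0,0],[0,0,0]]]}}

```text
clock: 21.55
eef_pos: [573.9, -46.8, 189.5]
tool_rot: [3.141, 0.003, 0.071]
force: [-1.5, -0.2, -1.3]
width: 16.3
gripper_force: 58.7
```

Lower until the foot is just above the mouth, then check.

Call:
{"fn": "send_rows", "kwargs": {"series": [[5,[0.02,0,-0.5],[0,0,0]],[5,[0,0,-0.5],[0,0,0]],[5,[0,0,-0.2],[0,0,0]],[5,[0,0,0],[0,0,0]],[5,[0,0,0],[0,0,0]]]}}

```text
clock: 22.18
eef_pos: [577.0, -46.6, 119.7]
tool_rot: [3.141, -0.002, 0.071]
force: [-0.5, -0.7, -1.6]
width: 16.0
gripper_force: 58.7
```

Run:
```python
from m import *
for i in range(4): s=grab('side');st=sensors.read_state();print(st['eef_pos'].round(1),st['force'].round(1))
t=grab('top')
b=cv2.cvtColor(s['img'],cv2.COLOR_RGB2BGR)[190:260,210:260]
a=cv2.cvtColor(t['img'],cv2.COLOR_RGB2BGR)[150:220,175:225]
cv2.imwrite('pics/well3.png',np.hstack([cv2.resize(a,(400,560)),cv2.resize(b,(400,560),interpolation=cv2.INTER_CUBIC)]))
```

```text
[577.1 -46.4 119.8] [-0.2 -0.1 -1.5]
[577.  -46.3 119.8] [ 0.5 -0.2 -1.8]
[577.  -46.1 119.7] [-0.1  0.6 -1.9]
[576.9 -46.1 119.6] [-0.7 -0.  -1.1]
```

View pics/well3.png

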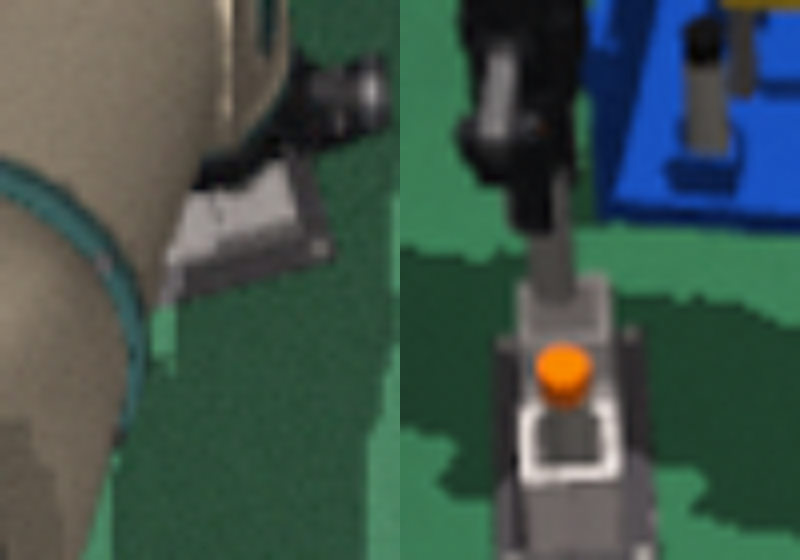

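Side: spindle 1 stands in well0, with its cap at (565,370). The second rod's foot is at (553,295) against a well1 mouth centre of about (564,308), so it's about 3 mm too far in +x. I'll correct and insert.

Call:
{"fn": "send_rows", "kwargs": {"series": [[5,[-0.05,0,0],[0,0,0]],[5,[0,0,0],[0,0,0]],[5,[0,0,-0.15],[0,0,0]],[5,[0,0,-0.1],[0,0,0]],[5,[0,0,0],[0,0,0]]]}}

```text
clock: 23.05
eef_pos: [572.7, -46.0, 102.8]
tool_rot: [-3.141, 0.002, 0.071]
force: [0.3, 0.7, -1.7]
width: 16.0
gripper_force: 58.7
```

Run:
```python
from m import *
for i in range(3): s=grab('side');st=sensors.read_state();print(st['eef_pos'].round(1),st['force'].round(1))
g=cv2.cvtColor(s['img'],cv2.COLOR_RGB2GRAY)
for r in range(214,236,2): print(r,g[r,222:242])
```

```text
[573.  -46.1 103.2] [ 0.7 -0.2 -1.1]
[573.3 -46.  103.5] [-0.7  0.3 -2.3]
[573.4 -46.1 103.7] [ 0.3 -1.1 -1.5]
214 [22 23 26 19 14 14 14 15 15 22 20 34 36 31 41 60 68 68 71 73]
216 [13 14 16 14 15 15 14 14 23 58 41 32 37 31 30 28 30 31 32 30]
218 [89 81 74 39 14 16 14 14 33 65 60 68 74 72 85 91 78 71 70 69]
220 [104 103  94  53  19  16  16  15  35  65  70  93 103 103 103 104 103 102
 102 103]
222 [ 86  66  57  51  30  23  21  20  26  63  70  94 103 102 103 105 103 105
 104 103]
224 [ 52  53  58  77  91  75  67  69  70  68  62 105 123 121 108 102 103 102
 102 102]
226 [ 53  54  82 115 107  80  69  68  70  68  64  77 107 118  80  77  87  88
  88  86]
228 [ 54  53  82 112 104  85  73  69  69  68  64  76 106 124  85  53  54  53
  52  53]
230 [ 52  52  82 117 104  87  74  69  68  68  67  83 107 129  88  55  65  61
  50  51]
232 [ 72  79  85 118 119 115 113 118 120 115 119 123 123 122  80  54  70  62
  48  51]
234 [ 45  49  61  86  96 129 151 154 154 154 149 122  98  97  75  49  43  43
  46  52]
```

Call:
{"fn": "send_rows", "kwargs": {"series": [[5,[0,0,-0.12],[0,0,0]],[5,[0,0,-0.15],[0,0,0]],[5,[0,0,-0.12],[0,0,0]],[5,[0,0,-0.06],[0,0,0]],[5,[0,0,0],[0,0,0]]]}}

```text
clock: 23.82
eef_pos: [573.0, -46.1, 76.3]
tool_rot: [-3.142, 0.001, 0.071]
force: [-0.5, -0.1, -0.6]
width: 16.0
gripper_force: 58.7
```

Call:
{"fn": "send_rows", "kwargs": {"series": [[5,[0,0,-0.06],[0,0,0]],[5,[0,0,0],[0,0,0]],[25,[0,0,0],[0,0,0]],[40,[0,0,0],[0,0,0]],[40,[0,0,0],[0,0,0]],[40,[0,0,0.3],[0,0,0]],[40,[0,0,0.6],[0,0,0]],[40,[0,0,0.7],[0,0,0]]]}}

```text
clock: 24.82
eef_pos: [573.1, -46.1, 170.9]
tool_rot: [3.142, 0.0, 0.071]
force: [0.3, 0.5, 0.7]
width: 40.1
gripper_force: 0.0
```

Call:
{"fn": "send_rows", "kwargs": {"series": [[40,[-0.6,-0.4,0.5],[0,0,0]],[40,[-0.7,-0.6,0],[0,0,0]],[40,[-0.6,-0.7,0],[0,0,0]],[40,[-0.2,-0.8,0],[0,0,0]],[40,[0,-0.8,0],[0,0,0]],[40,[0,-0.8,0],[0,0,0]],[40,[0,-0.4,0],[0,0,0]],[40,[0,0,0],[0,0,0]]]}}

```text
clock: 25.82
eef_pos: [446.8, -318.3, 200.2]
tool_rot: [3.14, -0.001, 0.067]
force: [-0.7, 1.3, -1.2]
width: 39.7
gripper_force: 0.0
```

```bash
python3 chk.py; python3 tray.py
python3 - <<'E'
from m import *
cv2.imwrite('pics/end.png',np.hstack([cv2.resize(cv2.cvtColor(load(n)['img'],cv2.COLOR_RGB2BGR)[100:],(400,222)) for n in('top','side')]))
E
```

```text
[ 446.8 -318.3  200.2]
top cap [237.8 115.8] 5 [ 749.5 -151.3   61.1] ztop 62.5
top cap [203.6 171.4] 30 [572.8 -49.2  88.6] ztop 93.8
top cap [182.8 176.8] 29 [555.4  13.   88.2] ztop 93.8
  low tray (array([ 511.3, -224.7]), array([171.7, 172.1]), 4.0) 293
side cap [229.5 220.3] 36 [573.1 -41.5  87.5] ztop 91.0
side cap [229.8 236.8] 36 [557.2  20.8  88.1] ztop 91.2
  low tray (array([ 511.7, -219.6]), array([171.6, 176. ]), 3.7) 227
[ 447.3878461  -314.96493046  199.7073448 ] [-3.14089900e+00 -5.20029707e-04  7.19506602e-02] 40.07562677053563 [ 0.2447373   0.81175277 -0.19484412]
top 2786 base top plane [2.000e-03 2.000e-03 9.767e+00] base rect (array([516.6, 290. ]), array([190.6, 164.4]), 75.8) top 110.7 (array([519.6, 272.9]), array([174.1, 171.2]), 75.9) all (array([520.8, 285.1]), array([198.3, 174.8]), 75.9)
bar 117 (array([518.5, 273. ]), array([15.4, 72.5]), 77.8)
side 5288 base top plane [-2.000e-03  0.000e+00  9.141e+00] base rect (array([518.8, 272.6]), array([169.9, 161. ]), 75.9) top 108.9 (array([519.4, 277. ]), array([174.3, 173.4]), 75.9) all (array([519.2, 276. ]), array([176.4, 173.4]), 75.8)
bar 231 (array([515.1, 262.5]), array([44. , 75.1]), 75.4)
```

View pics/end.png

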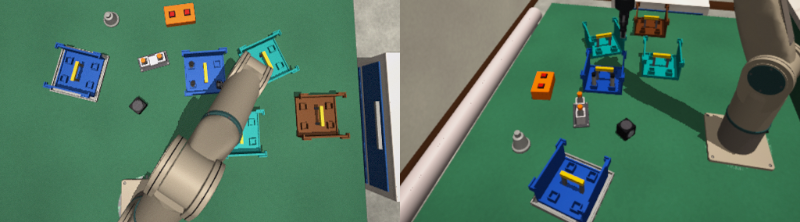

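The picture shows the blue tray flat in the dock at (77,73) top, both orange caps in the magazine at (146,63) and (160,60) top, the lower tray in place, and the bystanders undisturbed. Handing in.

```bash
python3 -c "
from cell import ctrl
print(ctrl.finish_job())"
```

```text
the job is handed in; nothing more can be done
None
```

I handed the job in after about 26 s: the top tray lies flat in the dock, both orange-capped spindles stand in the magazine wells, and the lower tray and bystanders look undisturbed in the last images. The hand-in call gave no verdict.

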